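# Load the brittle ceramic specimen into the open pressure pot

### The arm

A 6-joint arm with a two-finger parallel gripper is mounted at the origin on the work surface. World frame = base frame: x ahead of the robot, y to its left, z up, the work surface at z = 0. Lengths are in mm, angles in rad, forces in N, time in s.
With the tool pointing down it reaches from about 325 to 775 mm from the base axis. Payload 9.3 kg.
Tool frame: the origin (TCP) lies on the centre line of the jaws, within the pads' length; the fingertips stand 25 mm ahead of it and the grasp point (between the pads) lies 6 mm ahead of it; z points along the fingers, y is the line along which they close (so a half turn about z gives the same grasp; the last joint's range is limited). The gripper opens to 85 mm and grips with 20 to 120 N. Pads are 22 mm wide; open, the fingers measure 114 mm over their backs; the gripper's body (76 mm by 85 mm) begins 54 mm behind the grasp point. The pads swing forward as they close: fully open they stand 13 mm farther back than shut.
Start: joints at [1.124, 0.259, 0.021, 1.334, 0, 1.418], TCP at [159.277, 526.429, 218.779] pointing down, gripper open.
Joint ranges: [-3.04, 3.04], [-0.91, 1.82], [-1.04, 1.36], [-1.92, 1.95], [-1.52, 1.45], [-3.14, 3.14]. Speed limits (rad/s): [2.22, 2.22, 2.79, 3.14, 3.14, 3.14].

### API

Orientations are given as [roll, pitch, yaw] about the fixed x, y, z axes, in that order (R = Rz(yaw) Ry(pitch) Rx(roll)).
In Python, from workcell import ctrl, viewer, ticket, models gives the robot as it stands. The module is installed in compiled form; this text tells all that it offers.
- The arm moves only by the tool send_rows, never from a script. Its argument "targets" is text: rows parted by semicolons, each of 4 numbers parted by spaces: the shift along the tool's x, y, z in cm, then the turn about the tool's z in degrees. In form: dx dy dz roll; .... A call has 1 to 8 rows; each row shifts and turns the commanded pose from where the row before left it, along the tool's axes as they then stand; what a row does not reach is not made up. A row lasts 1/12 s, in which the tool goes at most 41.7 mm and 7.16 degrees, less where a joint would pass 70% of its speed; a pose out of reach is approached as far as the arm can. A call with a gripper value outside its range is refused whole. "claw" is the opening, from 0 (shut) to 1 (fully open), set as the call begins (left out, the last holds). The fingers move at their own pace and stop on an object; "force" is the grip in N (left out, the last holds). Time passes only in rows, so rows that do not move let the fingers close. It gives the time, the measured TCP pose, the force, the opening and the grip force at its end, in the units of the state.
- ctrl.read_state(): the state, without advancing time (a new reading comes with each control period).
- viewer.capture(name): name is "scene" or "side" or "wrist"; returns a dict with "pixels" (384x512x3 uint8, red, green, blue), "depth" (384x512 float32, mm along the optical axis (not along the pixel's ray), 0 where there is no reading), "vfov" (degrees; the focal length in pixels is half the picture's height over the tangent of half this angle, whatever the lens; pixels are square), "cx", "cy" (the principal point, pixels), "D" ([k1, k2, p1, p2, k3] as OpenCV has them; the pictures are not rectified), "position" and "rotation" of the camera in the world; the wrist camera has in their place "mount" (4x4, takes a point from camera to tool coordinates, whose origin is the TCP and whose axes are the flange's). Camera axes: x right, y down, z forward; pixel columns grow to the right and rows downward; lengths in mm; the calibration is good to about 2 mm. A picture is of the moment at which its call begins: read the wrist's pose just before it.
- ticket.sign_off(): hands the job in; it is judged then, once.
Trained networks look in a picture, given as the dict that the camera call returned (one of the last four; its "shot" number tells which), for a name from the list of things; names that differ only in an ending like _2 or _b are one class to them, and where a whole thing is asked for, a point or a joint stands for the part that bears it (a point fixed in the world has none). Each returns a list of dicts, best first, with "conf" (0 to 1); they miss things now and then, are a little off and sometimes report something else, mostly with a low value. They report only what shows in the picture. A call takes as long as a camera call.
- models.silhouettes(picture, query): "pixels" (384x512 bool, what is visible of it) and "box" ([centre column, centre row, width, height] in pixels, round what is visible of it).
- models.tip_of(picture, query): "point" ([column, row] in pixels: a listed point, or the origin of a listed thing).
The state is a dict: "clock": time; "qpos": joint angles; "joint_vel": joint speeds; "tau": joint torques, N m; "tcp_pos": TCP position; "tool_rot": TCP orientation; "contact_force": force on the tool from outside, world axes, zero at the start; "wrist_torque": the same for the moment, N m; "gripper_width": finger opening in mm; "grasp_force": force on a finger pad.
Only numpy, scipy, OpenCV 4.12 (cv2) and the standard library are available. Lean on these libraries where they do the work, as an engineer would, in place of code of your own. Each camera call takes 0.05 s, during which the arm holds its last target. There are 200 camera calls.

### The job

Take the white ceramic specimen from the grey rubber mat and stand it upright on the middle of the copper filter disc of the open pressure pot, then let go. It is brittle: squeeze it with no more than 40 N, set it down softly without dropping or ramming it, and do not tip it over. Leave the black graphite specimen and the brass one standing where they are.

Things in the scene. Friction and masses are not known exactly. Their poses are not given: they have to be found in the camera images.
- ceramic_mid (a point): The specimen to load: a matt white, porous, brittle ceramic cylinder 46 mm in diameter and 60 mm high, standing upright on the rubber mat (its top 64 mm above the bench). This point is its centre, 30 mm above its underside; z runs up along the cylinder. About 0.15 to 0.23 kg. A grip of 20 to 40 N on each finger holds it safely; it cracks if the fingers squeeze it harder than 60 N each or if it hits or is pressed on a surface with more than 40 N.
- graphite_mid (a point): Bystander: a black graphite cylinder 46 mm in diameter and 60 mm high, standing upright on the rubber mat (its top 64 mm above the bench). This point is its centre, 30 mm above its underside; z runs up along the cylinder. The three specimens stand in a row across the mat, in any order, neighbours at least 85 mm apart between centres.
- dummy_mid (a point): Bystander: a brass-coloured metal cylinder 46 mm in diameter and 60 mm high, standing upright on the rubber mat (its top 64 mm above the bench). This point is its centre, 30 mm above its underside; z runs up along the cylinder.
- mat: Grey rubber mat fixed on the bench, 130 mm (its x) by 360 mm (its y), 4 mm thick, carrying the three specimens. Origin at the centre of its underside, z up.
- open_pot: The open pressure pot, fixed: a dark steel round base 170 mm in diameter and 18 mm high with a thin white seal ring and, in the middle, a raised round platen 120 mm in diameter with its top 34 mm above the bench. Nothing stands above the disc on it. Origin at the centre of the underside, z up.
- seat (a point): Centre of the upper face of the copper filter disc of the open pot: level, 70 mm in diameter, its upper face 42 mm above the bench. The disc is sprung: it gives straight down by up to 8 mm at 2 N per mm, then the specimen bears on the rigid platen; the specimen's own weight sinks it about 1 mm. Letting go with the specimen up to 10 mm above the disc is soft enough, from higher is a drop. z up.
- closed_pot: The second pressure pot, closed, fixed, not used: the same base, with a grey round lid 160 mm in diameter whose four round steel spokes reach out to 114 mm from the axis, about diagonally to the bench and 90 mm above it; 128 mm high in all. Origin at the centre of the underside, z up. The two pots stand on the far side of the mat, one left and one right, either way round.

How it is judged:
By the outcome, as a careful person would: the job done as asked, in the order asked, and still so for the second after the job is handed in, with the robot touching nothing.
It also fails if it takes over 48 s, if anything falls off the work surface, if the arm or the gripper's body presses on something with over 40 N, if the wrist force passes 120 N, or if a joint passes its speed limit or range.

## Working session

There is one attempt and no reset: what is moved stays moved. The work goes in short steps, Python scripts to look and compute and a tool call to move; the robot and the scene stay as the last step left them, time stands still between calls to the robot, and variables do not carry over. Pictures are saved under pics/ and viewed, at most 10 in all, crops included, and the job is handed in when it is done.

Besides the shell and the picture viewer there is one more tool, called after "Call:" as name(argument=value, ...) on one line, values as JSON. send_rows: Moves the arm, as the interface text tells. Its arguments: {"type":"object","properties":{"targets":{"type":"string"},"claw":{"type":"number"},"force":{"type":"number"}},"required":["targets"]}

```bash
mkdir -p pics
cat > h.py <<'E'
import numpy as np, cv2
from workcell import ctrl, viewer, ticket, models
from scipy.spatial.transform import Rotation as R
def cap(n):
    s=ctrl.read_state(); p=viewer.capture(n)
    if n=="wrist":
        T=np.eye(4); T[:3,:3]=R.from_euler('xyz',s['tool_rot']).as_matrix() if np.size(s['tool_rot'])==3 else np.array(s['tool_rot']); T[:3,3]=s['tcp_pos']
        M=T@np.array(p['mount']); p['P'],p['Rm']=M[:3,3],M[:3,:3]
    else:
        p['P']=np.array(p['position']); r=np.array(p['rotation']); p['Rm']=r if r.shape==(3,3) else R.from_euler('xyz',r).as_matrix()
    f=192/np.tan(np.radians(p['vfov'])/2); p['K']=np.array([[f,0,p['cx']],[0,f,p['cy']],[0,0,1]]); return p
def ray(p,uv):
    q=cv2.undistortPoints(np.array(uv,float).reshape(-1,1,2),p['K'],np.array(p['D'],float)).reshape(-1,2)
    return np.c_[q,np.ones(len(q))]@p['Rm'].T
def at_z(p,uv,z):
    d=ray(p,uv); return p['P']+d*((z-p['P'][2])/d[:,2])[:,None]
def cloud(p,mask):
    v,u=np.nonzero(mask&(p['depth']>0)); d=ray(p,np.c_[u,v]); return p['P']+d*p['depth'][v,u][:,None]
def save(p,n): cv2.imwrite(f'pics/{n}.png',p['pixels'][:,:,::-1])
E
python3 - <<'E'
from h import *
s=ctrl.read_state(); print(s)
H={'ceramic_mid':34,'graphite_mid':34,'dummy_mid':34,'seat':42,'open_pot':0,'closed_pot':0}
for n in ('scene','side'):
    p=cap(n); save(p,n); print(n,p['P'],p['Rm'][:,2])
    for q,z in H.items():
        for t in models.tip_of(p,q)[:2]: print(q,t['conf'],t['point'],at_z(p,[t['point']],z).round(0))
        for t in models.silhouettes(p,q)[:1]:
            c=cloud(p,t['pixels']); 
            if len(c): 
                zt=np.percentile(c[:,2],95); top=c[abs(c[:,2]-zt)<5]; print('  sil',t['conf'],t['box'],'ztop',zt.round(0),'topmid',((top.min(0)+top.max(0))/2).round(0))
E
```

```text
{'clock': 0.0, 'qpos': array([1.12440902e+00, 2.59229404e-01, 2.07601613e-02, 1.33370657e+00,
       1.68158717e-05, 1.41820500e+00]), 'joint_vel': array([-7.02492774e-05,  8.59438202e-04,  4.27466982e-04,  7.03957672e-04,
       -8.62537151e-04, -7.50331091e-05]), 'tau': array([-3.11729445e-04, -5.55649424e+01,  3.44524205e+01,  1.38483211e-02,
       -1.74856023e-04, -1.25368558e-05]), 'tcp_pos': array([159.13874807, 526.16456531, 218.14533677]), 'tool_rot': array([-3.14023176e+00, -2.26301635e-04,  2.84779652e+00]), 'contact_force': array([-0.55218502,  0.4269124 ,  0.07870714]), 'wrist_torque': array([-0.00818913,  0.00556195,  0.03533361]), 'grasp_force': 0.0, 'gripper_width': 85.13992592393262}
scene [ 872.66091509 -454.83059837  685.62471087] [-0.39434176  0.53518957 -0.74703862]
ceramic_mid 0.57 [252.1, 139.7] [[446. 137.  34.]]
  sil 0.67 [254.1, 140.8, 19.3, 31.5] ztop 65.0 topmid [448. 140.  64.]
  sil 0.66 [223.7, 167.4, 21.4, 36.1] ztop 65.0 topmid [452.  31.  64.]
dummy_mid 0.79 [195.7, 195.4] [[455. -66.  34.]]
  sil 0.56 [195.8, 193.4, 22.2, 33.1] ztop 65.0 topmid [44
[... 385 characters left out ...]
4, 103.9, 92.5] ztop 106.0 topmid [663. 241. 106.]
side [   3.2413449  -759.65847007  660.09227423] [ 0.49859752  0.68328775 -0.53340263]
ceramic_mid 0.86 [191.2, 179.5] [[455. 148.  34.]]
  sil 0.91 [214.4, 202.1, 23.9, 33.5] ztop 65.0 topmid [451.   4.  63.]
dummy_mid 0.94 [231.0, 222.8] [[442. -57.  34.]]
  sil 0.86 [234.2, 222.9, 23.7, 30.7] ztop 65.0 topmid [445. -63.  63.]
seat 0.72 [356.7, 223.4] [[ 663. -219.   42.]]
  sil 0.55 [360.1, 229.2, 31.9, 26.3] ztop 43.0 topmid [ 659. -228.   41.]
  sil 0.84 [356.9, 239.1, 80.2, 56.6] ztop 41.0 topmid [ 659. -228.   41.]
closed_pot 0.82 [239.7, 156.2] [[655. 233.   0.]]
  sil 0.7 [240.2, 141.1, 78.0, 59.0] ztop 106.0 topmid [660. 240. 106.]
```

View pics/scene.png

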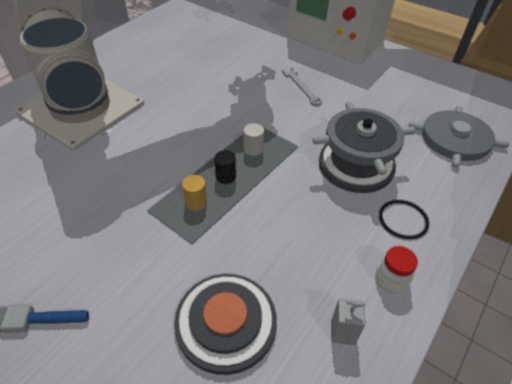

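View pics/side.png

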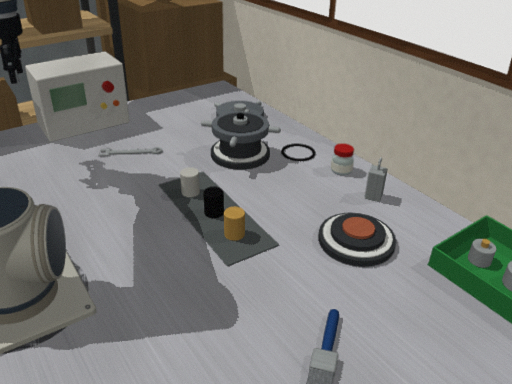

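The white ceramic is at (253,139) in scene and (190,182) in side, roughly world (448,140). The graphite and brass follow it along −y. The open pot with its copper disc is at (225,313), roughly (660,−227), and the closed pot is at +y. Moving above the ceramic.

Call:
send_rows(targets="-2.4 -1.8 0 0;-2.4 -1.8 0 0;-2.4 -1.8 0 0;-2.4 -1.8 0 0;-2.4 -1.8 0 0;-2.4 -1.8 0 0;-2.4 -1.8 0 0;-2.4 -1.8 0 0", claw=1, force=30)

```text
clock: 1.97
tcp_pos: [301.9, 331.8, 219.0]
tool_rot: [3.141, 0.0, 2.848]
contact_force: [0.9, 0.5, -0.4]
gripper_width: 85.5
grasp_force: 0.0
```

Call:
send_rows(targets="-2.4 -1.8 0 0;-2.4 -1.8 0 0;-2.4 -1.8 0 0;-2.4 -1.8 0 0;-2.4 -1.8 0 0;-2.4 -1.8 0 0;-2.4 -1.8 0 0;0 0 0 0")

```text
clock: 2.63
tcp_pos: [428.3, 160.5, 218.6]
tool_rot: [-3.141, 0.001, 2.844]
contact_force: [-0.9, -0.1, -0.0]
gripper_width: 85.4
grasp_force: 0.0
```

Call:
send_rows(targets="0 0 0 0;0 0 0 0")

```text
clock: 2.8
tcp_pos: [425.4, 163.8, 218.7]
tool_rot: [3.142, -0.0, 2.847]
contact_force: [0.2, 0.2, -0.0]
gripper_width: 85.6
grasp_force: 0.0
```

```bash
cat > w.py <<'E'
from h import *
import sys
s=ctrl.read_state(); print(s['clock'],s['tcp_pos'].round(1),s['tool_rot'].round(4),s['gripper_width'],s['contact_force'].round(1),s['qpos'].round(2))
p=cap('wrist'); save(p,sys.argv[1])
Rt=R.from_euler('xyz',s['tool_rot']).as_matrix()
for q,z in (('ceramic_mid',34),('graphite_mid',34),('seat',42)):
    for t in models.tip_of(p,q)[:2]: print(q,t['conf'],t['point'],at_z(p,[t['point']],z).round(1))
    for t in models.silhouettes(p,q)[:2]:
        c=cloud(p,t['pixels'])
        if len(c):
            zt=np.percentile(c[:,2],90); top=c[abs(c[:,2]-zt)<3]; (x,y),r=cv2.minEnclosingCircle(top[:,:2].astype(np.float32))
            col=p['pixels'][t['pixels']].mean(0).round(0)
            print('  sil',t['conf'],t['box'],'col',col,'ztop',zt.round(1),'circ',round(x,1),round(y,1),round(r,1),'med',np.median(top,0).round(1),'tool d',(Rt.T@(np.array([x,y,zt])-s['tcp_pos'])).round(1))
E
python3 w.py w1
```

```text
2.8 [425.4 163.8 218.7] [ 3.1415e+00 -4.0000e-04  2.8470e+00] 85.61378189464375 [ 0.2  0.2 -0. ] [ 0.18  0.1  -0.18  1.29  0.    0.48]
ceramic_mid 0.68 [236.4, 191.5] [[445.  135.8  34. ]]
  sil 0.64 [242.0, 192.2, 48.0, 52.4] col [164. 162. 155.] ztop 65.3 circ 446.5 139.6 22.8 med [445.9 139.9  64.5] tool d [-27.2 -17.  153.4]
graphite_mid 0.93 [153.7, 221.3] [[451.3  33.4  34. ]]
  sil 0.91 [153.4, 223.4, 59.1, 60.5] col [20. 20. 20.] ztop 65.2 circ 450.6 31.2 23.4 med [450.   32.6  64.6] tool d [ -62.6 -119.6  153.5]
```

View pics/w1.png

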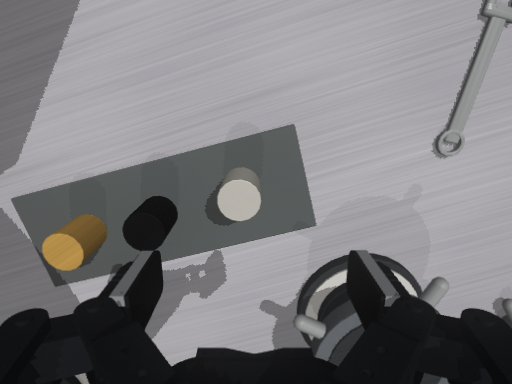

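The white top is at pixel (239,200), and its depth circle gives (446.5,139.6) with r 22.8, z 65. This fits the sizes given. I'll align, then descend.

Call:
send_rows(targets="-0.9 -0.6 1.5 0;-0.9 -0.6 2 0;-0.9 -0.5 2 0;0 0 2 0;0 0 1 0;0 0 0.5 0;0 0 0 0;0 0 0 0")

```text
clock: 3.82
tcp_pos: [446.7, 139.9, 129.2]
tool_rot: [3.141, 0.0, 2.848]
contact_force: [-0.1, 0.0, 0.4]
gripper_width: 85.3
grasp_force: 0.0
```

```bash
python3 w.py w2
```

```text
3.8167 [446.7 139.9 129.2] [3.1415e+00 3.0000e-04 2.8482e+00] 85.3343747112755 [-0.1  0.   0.4] [ 0.12  0.17 -0.34  1.07 -0.    0.42]
ceramic_mid 0.84 [254.9, 190.2] [[445.8 139.6  34. ]]
  sil 0.69 [255.8, 193.5, 61.5, 68.2] col [180. 177. 170.] ztop 65.2 circ 446.5 139.7 22.8 med [445.4 140.   64.5] tool d [ 0.2 -0.3 64. ]
graphite_mid 0.78 [137.8, 231.1] [[451.7  32.6  34. ]]
  sil 0.95 [134.7, 233.2, 77.5, 78.4] col [20. 20. 20.] ztop 65.1 circ 451.0 31.7 23.3 med [447.3  31.5  64.5] tool d [ -35.4 -102.3   64.1]
```

Centred. Descend 85 mm and close gently at 30 N.

Call:
send_rows(targets="0 0 1.5 0;0 0 1.5 0;0 0 1.5 0;0 0 1.5 0;0 0 1.5 0;0 0 1 0;0 0 0 0;0 0 0 0")

```text
clock: 4.83
tcp_pos: [446.4, 139.6, 43.8]
tool_rot: [-3.141, -0.001, 2.848]
contact_force: [0.0, 0.0, 0.7]
gripper_width: 85.5
grasp_force: 0.0
```

Call:
send_rows(targets="0 0 0 0;0 0 0 0;0 0 0 0;0 0 0 0;0 0 0 0;0 0 0 0;0 0 0 0;0 0 0 0", claw=0.58, force=30)

```text
clock: 5.5
tcp_pos: [446.6, 139.7, 43.8]
tool_rot: [3.142, 0.0, 2.848]
contact_force: [0.6, 0.8, -0.5]
gripper_width: 49.5
grasp_force: 0.0
```

Call:
send_rows(targets="0 0 0 0;0 0 0 0;0 0 0 0;0 0 0 0;0 0 0 0;0 0 0 0;0 0 0 0;0 0 0 0", claw=0.45, force=30)

```text
clock: 6.17
tcp_pos: [446.8, 139.7, 44.1]
tool_rot: [3.141, 0.001, 2.848]
contact_force: [-0.3, 0.5, 5.2]
gripper_width: 43.8
grasp_force: 30.0
```

Call:
send_rows(targets="0 0 -0.3 0;0 0 -0.7 0;0 0 -1.2 0;0 0 -2 0;0 0 -2 0;0 0 -2 0;0 0 -1 0;0 0 0 0")

```text
clock: 6.83
tcp_pos: [447.6, 139.8, 138.2]
tool_rot: [3.14, 0.003, 2.848]
contact_force: [0.1, -0.8, -1.7]
gripper_width: 43.6
grasp_force: 31.0
```

```bash
python3 w.py w3
```

```text
6.8333 [447.6 139.8 138.2] [3.1401 0.0034 2.8479] 43.57124743721475 [ 0.1 -0.8 -1.7] [ 0.12  0.16 -0.32  1.09 -0.    0.42]
  sil 0.97 [256.6, 241.0, 91.4, 115.3] col [175. 173. 165.] ztop 159.4 circ 447.6 138.7 23.3 med [445.9 139.3 158.8] tool d [ -0.3  -1.  -21.2]
graphite_mid 0.79 [139.3, 225.5] [[451.   31.4  34. ]]
  sil 0.67 [134.3, 228.6, 75.1, 81.1] col [22. 22. 23.] ztop 65.2 circ 450.3 31.9 23.4 med [449.8  32.5  64.6] tool d [ -33.6 -102.6   73. ]
seat 0.39 [157.0, 210.9] [[440.7  55.   42. ]]
```

View pics/w3.png

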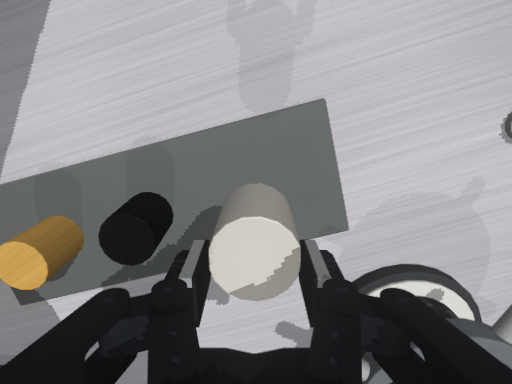

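The ceramic is held upright and centred, with its top at pixel (255,255), z 159. Carrying it to the pot.

Call:
send_rows(targets="-0.4 -0.4 -1 0;-0.9 -0.8 -1 0;-1.4 -1.3 -1 0;-1.6 -1.5 0 0;-1.6 -1.5 0 0;-1.6 -1.5 0 0;-1.6 -1.5 0 0;-1.6 -1.5 0 0")

```text
clock: 7.85
tcp_pos: [520.3, 12.0, 165.2]
tool_rot: [-3.141, -0.001, 2.848]
contact_force: [0.7, 0.3, -1.4]
gripper_width: 43.8
grasp_force: 31.1
```

Call:
send_rows(targets="-1.6 -1.5 0 0;-1.6 -1.5 0 0;-1.6 -1.5 0 0;-1.6 -1.5 0 0;-1.6 -1.5 0 0;-1.6 -1.5 0 0;-1.6 -1.5 0 0;-1.6 -1.5 0 0")

```text
clock: 8.52
tcp_pos: [608.0, -139.9, 164.9]
tool_rot: [3.141, -0.001, 2.848]
contact_force: [0.1, 0.6, -1.7]
gripper_width: 43.6
grasp_force: 31.1
```

Call:
send_rows(targets="-1.4 -1.3 0 0;-1 -0.9 0 0;-0.6 -0.6 0 0;-0.3 -0.3 0 0;0 0 0 0;0 0 0 0;0 0 0 0;0 0 0 0")

```text
clock: 9.18
tcp_pos: [630.2, -177.4, 166.1]
tool_rot: [3.142, 0.0, 2.849]
contact_force: [1.0, 0.7, -2.7]
gripper_width: 43.5
grasp_force: 31.1
```

```bash
python3 w.py w4
```

```text
9.1833 [ 630.2 -177.4  166.1] [3.1415e+00 1.0000e-04 2.8486e+00] 43.54164113491975 [ 1.   0.7 -2.7] [-0.4   0.46  0.19  1.3   0.   -0.11]
  sil 0.69 [255.5, 241.6, 90.6, 117.1] col [160. 157. 150.] ztop 187.2 circ 630.1 -178.6 23.2 med [ 628.5 -177.9  186.6] tool d [ -0.2  -1.2 -21.1]
seat 0.72 [213.5, 225.7] [[ 659.6 -228.    42. ]]
  sil 0.88 [202.9, 220.2, 51.1, 54.7] col [137.  79.  58.] ztop 43.2 circ 654.3 -233.2 34.0 med [ 647.  -237.6   42.3] tool d [-39.2 -46.5 122.9]
```

View pics/w4.png

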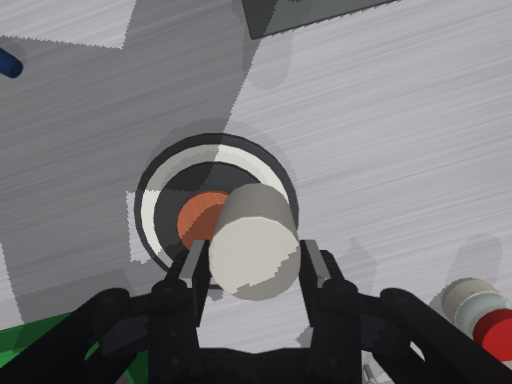

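The ceramic hides part of the disc at (213,222), but three cameras agree on a seat of (659.5,−228). Moving over it and partway down.

Call:
send_rows(targets="-0.8 -0.8 0 0;-1.2 -1.1 0 0;-1.2 -1 0 0;-0.7 -0.7 0 0;-0.4 -0.3 1 0;0 0 1.2 0;0 0 1.2 0;0 0 0.8 0")

```text
clock: 10.2
tcp_pos: [659.7, -227.9, 121.6]
tool_rot: [3.141, -0.002, 2.848]
contact_force: [-0.4, -0.0, -2.4]
gripper_width: 43.8
grasp_force: 31.1
```

Call:
send_rows(targets="0 0 0.8 0;0 0 0.8 0;0 0 0.5 0;0 0 0 0;0 0 0 0;0 0 0 0")

```text
clock: 10.7
tcp_pos: [660.6, -228.1, 103.4]
tool_rot: [-3.141, 0.001, 2.848]
contact_force: [0.2, 0.2, -1.2]
gripper_width: 43.6
grasp_force: 31.1
```

```bash
python3 w.py w5
python3 - <<'E'
from h import *
for n in('scene','side'):
    p=cap(n)
    f=p['K'][0,0]
    for q,zz in(('ceramic_mid',None),('seat',42),('open_pot',None)):
        for t in models.silhouettes(p,q)[:1]:
            c=cloud(p,t['pixels']); print(n,q,t['conf'],t['box'],c.min(0).round(0),c.max(0).round(0),np.percentile(c[:,2],[2,98]).round(1))
    i=p['pixels'][:,:,::-1]; u,v=(225,300) if n=='scene' else (357,220)
    cv2.imwrite(f'pics/z_{n}.png',cv2.resize(i[v-60:v+60,u-70:u+70],None,fx=4,fy=4,interpolation=cv2.INTER_CUBIC))
a,b=[cv2.imread(f'pics/z_{n}.png') for n in('scene','side')]
cv2.imwrite('pics/z5.png',cv2.resize(np.hstack([a,b]),(800,343)))
E
```

```text
10.7 [ 660.6 -228.1  103.4] [-3.1414e+00  1.0000e-03  2.8479e+00] 43.575964523759694 [ 0.2  0.2 -1.2] [-0.45  0.56  0.2   1.21 -0.   -0.16]
  sil 0.69 [252.9, 240.7, 93.5, 113.6] col [179. 175. 168.] ztop 124.6 circ 660.0 -229.1 23.1 med [ 658.7 -228.5  123.9] tool d [  0.2  -1.1 -21.1]
  sil 0.62 [258.0, 189.2, 100.8, 70.3] col [149.  87.  64.] ztop 43.2 circ 660.7 -228.6 34.9 med [ 643.1 -222.    42.4] tool d [-0.2 -0.5 60.3]
scene ceramic_mid 0.81 [224.9, 296.3, 34.8, 45.8] [ 631. -258.   39.] [ 684. -205.  139.] [ 42.1 125.2]
scene seat 0.85 [224.8, 315.6, 40.3, 40.5] [ 629. -263.   32.] [ 697. -193.   64.] [35.2 43.8]
scene open_pot 0.91 [226.1, 324.0, 100.1, 95.7] [ 570. -313.   -2.] [ 746. -144.  189.] [ 7.7 42.5]
side ceramic_mid 0.93 [360.1, 205.8, 23.6, 35.2] [ 636. -253.   -3.] [830. -84. 145.] [  0.3 123.8]
side seat 0.63 [358.6, 229.7, 33.9, 26.4] [ 626. -263.   31.] [ 691. -191.   64.] [32.8 43.3]
side open_pot 0.89 [358.2, 241.1, 80.5, 53.3] [ 574. -314.   -4.] [ 762. -125.   67.] [ 2.3 42.4]
```

View pics/z5.png

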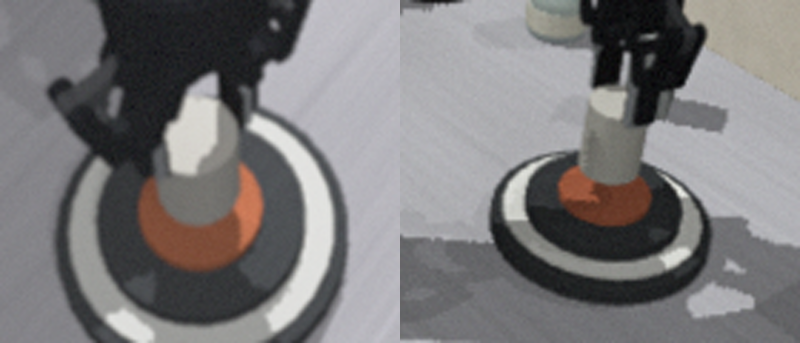

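Centred within 1 mm (specimen 660.0,−229.1; disc 660.7,−228.6). In the crops it hangs upright over the copper disc. The gap is about 22 mm, so I'll lower it slowly until it is just into the spring.

Call:
send_rows(targets="0 0 0.5 0;0 0 0.5 0;0 0 0.4 0;0 0 0.2 0;0 0 0.2 0;0 0 0.1 0;0 0 0 0;0 0 0 0")

```text
clock: 12.12
tcp_pos: [660.3, -228.0, 83.8]
tool_rot: [-3.142, 0.0, 2.848]
contact_force: [-0.1, -1.0, -1.2]
gripper_width: 43.6
grasp_force: 31.1
```

Call:
send_rows(targets="0 0 0.1 0;0 0 0.1 0;0 0 0.1 0;0 0 0.1 0;0 0 0.1 0;0 0 0 0;0 0 0 0")

```text
clock: 12.7
tcp_pos: [660.5, -228.0, 79.3]
tool_rot: [-3.142, 0.001, 2.848]
contact_force: [-1.0, 0.5, 3.3]
gripper_width: 43.9
grasp_force: 31.6
```

Contact is soft: 5 N on the spring. Releasing.

Call:
send_rows(targets="0 0 0 0;0 0 0 0;0 0 0 0;0 0 0 0;0 0 0 0;0 0 0 0", claw=0.62)

```text
clock: 13.2
tcp_pos: [660.2, -228.0, 78.6]
tool_rot: [-3.142, -0.0, 2.848]
contact_force: [0.6, -0.5, -0.8]
gripper_width: 52.9
grasp_force: 0.0
```

Call:
send_rows(targets="0 0 0 0;0 0 0 0;0 0 0 0;0 0 0 0;0 0 0 0;0 0 0 0", claw=1)

```text
clock: 13.7
tcp_pos: [660.3, -228.0, 78.8]
tool_rot: [-3.142, 0.0, 2.848]
contact_force: [0.0, -0.8, 0.1]
gripper_width: 85.3
grasp_force: 0.0
```

```bash
python3 w.py w6
```

```text
13.7 [ 660.3 -228.    78.8] [-3.1416  0.      2.8478] 85.3100177913594 [ 0.  -0.8  0.1] [-0.45  0.57  0.16  1.16 -0.   -0.16]
  sil 0.61 [258.1, 243.2, 95.5, 119.7] col [181. 178. 170.] ztop 102.1 circ 660.4 -228.3 23.3 med [ 658.9 -227.7  101.4] tool d [ -0.2  -0.3 -23.3]
  sil 0.77 [255.7, 202.8, 109.6, 75.2] col [145.  84.  62.] ztop 42.2 circ 660.4 -228.6 34.8 med [ 642.3 -221.9   41.4] tool d [-0.3 -0.6 36.6]
```

Released, and it stands centred. Withdrawing straight up.

Call:
send_rows(targets="0 0 -0.4 0;0 0 -0.8 0;0 0 -1.5 0;0 0 -2 0;0 0 -2.5 0;0 0 -2.5 0;0 0 -2 0;0 0 -1 0")

```text
clock: 14.72
tcp_pos: [660.9, -228.3, 209.8]
tool_rot: [-3.141, 0.005, 2.848]
contact_force: [-0.3, -0.2, 0.3]
gripper_width: 85.5
grasp_force: 0.0
```

Call:
send_rows(targets="0 0 0 0;0 0 0 0;0 0 0 0;0 0 0 0")

```text
clock: 15.05
tcp_pos: [659.8, -227.7, 204.1]
tool_rot: [3.141, -0.003, 2.848]
contact_force: [0.6, 0.4, 0.0]
gripper_width: 85.4
grasp_force: 0.0
```

```bash
python3 w.py w7; python3 -c "
from h import *
save(cap('scene'),'end')"
```

```text
15.05 [ 659.8 -227.7  204.1] [ 3.1412e+00 -2.5000e-03  2.8478e+00] 85.42950610382454 [0.6 0.4 0. ] [-0.45  0.53  0.41  1.45  0.   -0.16]
ceramic_mid 0.87 [252.9, 182.6] [[ 670.8 -233.7   34. ]]
  sil 0.98 [256.4, 182.7, 56.5, 60.4] col [174. 170. 162.] ztop 102.2 circ 660.3 -228.0 22.7 med [ 659.4 -227.7  101.4] tool d [-8.000e-01 -1.000e-01  1.019e+02]
  sil 0.79 [256.2, 164.0, 65.3, 48.6] col [137.  80.  60.] ztop 42.4 circ 660.1 -228.2 34.4 med [ 642.7 -220.9   41.4] tool d [ -0.8  -0.5 161.7]
```

View pics/end.png

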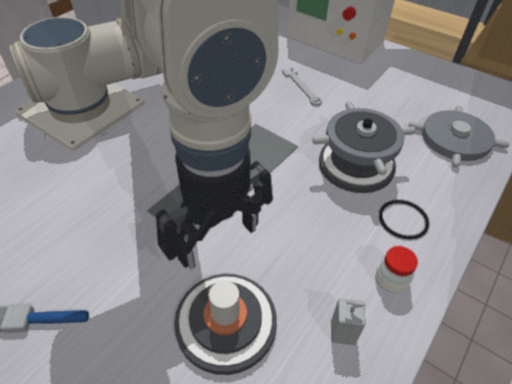

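The ceramic stands upright in the middle of the disc at (225,302), and the gripper is clear above it.

```bash
python3 -c "
from h import *
print(ticket.sign_off())"
```

```text
the job is handed in; nothing more can be done
None
```

The white ceramic specimen stands upright on the copper disc, within about 1 mm of its middle, and the gripper is open and clear. The grip peaked at about 32 N, set-down force was about 5 N, and the job was handed in at about 15 s. The arm never touched the graphite or brass specimens, though it hid them from view in the last scene picture.

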